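# Tighten the earthing terminal's nut with the click wrench

### The job

Fit the click wrench over the square nut of the earthing terminal, down onto the white porcelain collar without pressing hard on it, and turn the nut clockwise until the wrench clicks, that is until its handle clearly kinks at the pivot; stop there, do not bend the handle on to its end stop. Then lift the wrench off and lay it flat on the desk or mat, beside the terminal with its head and grip at least a hand's width from the nut, and let go. Leave the other things where they are.

Things in the scene. Friction and masses are not known exactly. Their poses are not given: they have to be found in the camera images.
- wrench: Head of the loose click wrench (250 mm long, about 0.3 kg): steel block 40 x 40 x 16 mm with a square through-hole 25 x 25 mm, sides along its x and y. Origin at the hole's centre on the underside; z up; the handle runs towards -x, its underside in the same plane. It balances about 0.1 m from the origin. It starts flat on the bare desk (the grey mats stand 3 mm above it).
- click (a joint): Pivot pin of the wrench, 37 mm from the hole's centre: angle by which the handle is bent clockwise (from above) against the head, 0 straight. A spring holds it straight up to 0.75 N m (7 N sideways at the grip point); then it gives way at nearly constant force to a stop at 0.42 and springs back when let off. Above 0.13 it has clicked, above 0.33 it is being forced.
- grip (a point): Middle of the handle's gripping length, 145 mm from the hole's centre and 12 mm above the underside, x along the handle towards the head. The black ribbed grip is flat-sided, 22 mm wide and 24 mm high, and reaches from 36 mm on the head side of this point to 84 mm on the far side, with a red ring at each end.
- terminal: Earthing terminal fixed to the desk, turned at any small yaw: black block 104 x 78 x 20 mm with a copper strap on top (up to 29 mm high) and on it the round white porcelain collar. Origin under its centre, on the desk; the nut's axis is upright through this origin.
- collar: Round white porcelain collar of the terminal, 40 mm across at its top, under the nut; fragile: the wrench must not press on it with more than 30 N. Origin on the nut's axis at its underside, 12 mm below its top.
- collar_top (a point): Centre of the collar's upper face, on the nut's axis, 40 mm above the desk. The wrench's underside rests here when it is fully on the nut.
- nut: Square steel nut, 22 x 22 mm. Origin on its axis 0.5 mm above the collar; x, y along its sides, z up. Sides upright for 7 mm, then tapered over 7 mm to a 15 x 15 mm top; the 12 mm stud ends 20 mm above the origin. It turns with slight friction (0.12 N m) and comes up solid after 0.3 to 0.7 rad of clockwise turning (from above); where cannot be seen beforehand.
- filter_cap0: Black can capacitor, 42 mm across, 56 mm high, upright; bystander. Origin under its centre.
- solder_spool: Large spool of solder wire, 60 mm across, 62 mm high; bystander. Origin under its centre.
- flux_bottle: Small brown bottle, 37 mm across, 84 mm high; bystander. Origin under its centre.
- tape_roll: Green roll of tape lying flat, 84 mm across, 19 mm high; bystander. Origin under its centre.
- solder_reel1: Small red reel of solder, 39 mm across, 30 mm high; bystander. Origin under its centre.
- driver_orange: Screwdriver with orange handle, 182 mm long, 26 mm thick, lying; bystander. Origin under its centre, y along it.

How it is judged:
By the outcome, as a careful person would: the job done as asked, in the order asked, and still so for the second after the job is handed in, with the robot touching nothing.
It also fails if it takes over 72 s, if anything falls off the work surface, if the arm or the gripper's body presses on something with over 40 N, if the wrist force passes 120 N, or if a joint passes its speed limit or range.

### The arm

A 7-joint arm with a two-finger parallel gripper is mounted at the origin on a cart in front of the work surface, level with it; the furniture and walls round the work are solid. World frame = base frame: x ahead of the robot, y to its left, z up, the work surface at z = 0. Lengths are in m, angles in rad, forces in N, time in s.
With the tool pointing down it reaches from about 0.425 to 0.825 m from the base axis. Payload 3.6 kg.
Tool frame: the origin (TCP) lies midway between the tips of the shut fingers; the grasp point (between the pads) lies 19 mm behind it; z points along the fingers, y is the line along which they close (so a half turn about z gives the same grasp; the last joint's range is limited). The gripper opens to 85 mm and grips with 20 to 120 N. Pads are 22 mm wide; open, the fingers measure 114 mm over their backs; the gripper's body (76 mm by 85 mm) begins 54 mm behind the grasp point. The pads swing forward as they close: fully open they stand 13 mm farther back than shut.
Start: joints at [1.236, 0.615, -0.013, 1.423, 0.008, 1.103, -0.04], TCP at [0.198, -0.619, 0.231] pointing down, gripper open.
Joint ranges: [-3.12, 3.12], [-0.3, 2.06], [-1.34, 1.32], [0.26, 2.42], [-1.36, 4.5], [0.01, 1.98], [-2.84, 2.84]. Speed limits (rad/s): [2.79, 2.79, 3.14, 3.14, 3.14, 3.14, 3.14].

### API

Orientations are given as [roll, pitch, yaw] about the fixed x, y, z axes, in that order (R = Rz(yaw) Ry(pitch) Rx(roll)).
In Python, from bench import * gives the robot as it stands. The module is installed in compiled form; this text tells all that it offers.
- The arm moves only by the tool apply_moves, never from a script. Its argument "moves" is a list of rows, each a list of 7 numbers: the shift along the tool's x, y, z in mm, then the turn, a rotation vector about the tool's x, y, z in degrees, then the opening, from 0 (shut) to 1 (fully open). A call has 1 to 20 rows; each row is the pose to reach, as a shift and turn from the pose commanded when the call began, along the tool's axes at that moment; what a row does not reach only later rows make up. A row lasts 1/10 s, in which the tool goes at most 50 mm and 8.59 degrees, less where a joint would pass 70% of its speed; a pose out of reach is approached as far as the arm can. A call with a gripper value outside its range is refused whole. The fingers move at their own pace and stop on an object; the grip force is fixed at half the most. Time passes only in rows, so rows that repeat a pose let the fingers close. It gives the time, the measured TCP pose, the force, the opening and the grip force at its end, in the units of the state.
- observe(): the state, without advancing time (a new reading comes with each control period).
- get_image(name): name is "scene" or "top" or "wrist"; returns the picture (400x640x3 uint8, blue, green, red); there is no depth.
- camera_params(name): a dict with "fx", "fy", "cx", "cy" (pixels), "k1" (the pictures are not rectified: a ray, as slopes to the right and down, at radius r is drawn at 1 + k1 r^2 times it, then the intrinsics apply), "pose" (4x4, takes a point from camera to world coordinates). Camera axes: x right, y down, z forward; pixel columns grow to the right and rows downward; lengths in m; the calibration is good to about 2 mm. A picture is of the moment at which its call begins: read the wrist's pose just before it. camera_params takes no time and is no camera call; for the wrist camera it gives the pose at the moment of the call.
- hand_in(): hands the job in; it is judged then, once.
The state is a dict: "t": time; "q": joint angles; "dq": joint speeds; "joint_torque": joint torques, N m; "tool_pos": TCP position; "orientation": TCP orientation; "wrist_force": force on the tool from outside, world axes, zero at the start; "ft_torque": the same for the moment, N m; "gripper_width": finger opening in m; "grip_force": force on a finger pad.
Only numpy, scipy, OpenCV 4.12 (cv2) and the standard library are available. Lean on these libraries where they do the work, as an engineer would, in place of code of your own. Each camera call takes 0.05 s, during which the arm holds its last target. There are 200 camera calls.

## Working session

There is one attempt and no reset: what is moved stays moved. The work goes in short steps, Python scripts to look and compute and a tool call to move; the robot and the scene stay as the last step left them, time stands still between calls to the robot, and variables do not carry over. Pictures are saved under pics/ and viewed, at most 10 in all, crops included, and the job is handed in when it is done.

Besides the shell and the picture viewer there is one more tool, called as name(argument=value, ...) on one line, values as JSON. apply_moves: Moves the arm, as the interface text tells. Its arguments: {"type":"object","properties":{"moves":{"type":"array"}},"required":["moves"]}

```bash
mkdir -p pics
cat > h.py <<'E'
from bench import *
import numpy as np, cv2
from scipy.spatial.transform import Rotation as R
def snap(n,f):
    p=camera_params(n); im=get_image(n); cv2.imwrite(f,im); np.save(f[:-4]+'.npy',p,allow_pickle=True); return im,p
def ray(p,u,v,z):
    x=np.array([(u-p['cx'])/p['fx'],(v-p['cy'])/p['fy']]); s=x.copy()
    for _ in range(20): s=x/(1+p['k1']*(s@s))
    T=np.array(p['pose']); d=T[:3,:3]@[s[0],s[1],1]; o=T[:3,3]
    return o+d*(z-o[2])/d[2]
def proj(p,X):
    T=np.array(p['pose']); c=T[:3,:3].T@(np.array(X)-T[:3,3]); s=c[:2]/c[2]; s=s*(1+p['k1']*(s@s))
    return s*[p['fx'],p['fy']]+[p['cx'],p['cy']]
def load(f): return np.load(f,allow_pickle=True).item()
def rel(pos,rpy=None):
    s=observe(); Rt=R.from_euler('xyz',s['orientation']); 
    d=Rt.inv().apply(np.array(pos)-s['tool_pos'])*1000
    r=(Rt.inv()*R.from_euler('xyz',rpy)).as_rotvec(degrees=True) if rpy is not None else np.zeros(3)
    return d.round(1),r.round(2)
E
python3 - <<'E'
from h import *
for n in('top','scene'):
    im,p=snap(n,f'pics/{n}0.png'); print(n,p)
print(observe())
E
```

```text
top {'fx': 395.4957171412517, 'fy': 395.4957171412517, 'cx': 316.583178125449, 'cy': 208.1093502357122, 'k1': -0.06102852105313365, 'pose': array([[-0.00874665, -0.98464966,  0.17432313,  0.38031718],
       [-0.99975586,  0.01214835,  0.01845629, -0.10857702],
       [-0.02029071, -0.17411914, -0.98451552,  1.13737974],
       [ 0.        ,  0.        ,  0.        ,  1.        ]])}
scene {'fx': 366.2173801343632, 'fy': 366.2173801343632, 'cx': 317.37197327961024, 'cy': 197.39030332338265, 'k1': -0.03138723339488039, 'pose': array([[-0.53477645, -0.57894804,  0.61549437, -0.29539667],
       [-0.84485258,  0.35303523, -0.40198289,  0.43411612],
       [ 0.01543601, -0.73497299, -0.67792067,  0.98828348],
       [ 0.        ,  0.        ,  0.        ,  1.        ]])}
{'t': 0.1, 'q': array([ 1.2354812 ,  0.61579572, -0.0126076 ,  1.42477839,  0.00811116,
        1.10338405, -0.04038675]), 'dq': array([ 9.65473546e-04, -2.33161469e-03, -6.60721769e-05, -3.00812652e-03,
       -5.35337286e-04,  2.06936570e-05, -6.47768667e-04]), 'joint_torque': array([ 1.26639097e-03, -4.70383072e+01,  2.60241805e-01, -1.71571344e+01,
        1.00766061e-02,  5.82086766e-03,  8.75404538e-06]), 'tool_pos': array([ 0.19734538, -0.61858433,  0.23025822]), 'orientation': array([-3.13927797e+00,  4.40015233e-05,  3.08891955e-01]), 'wrist_force': array([-0.76214098,  0.15005293, -0.46972074]), 'ft_torque': array([ 0.01894614, -0.00033861, -0.02031412]), 'grip_force': 0.0, 'gripper_width': 0.0852076374391788}
```

View pics/top0.png

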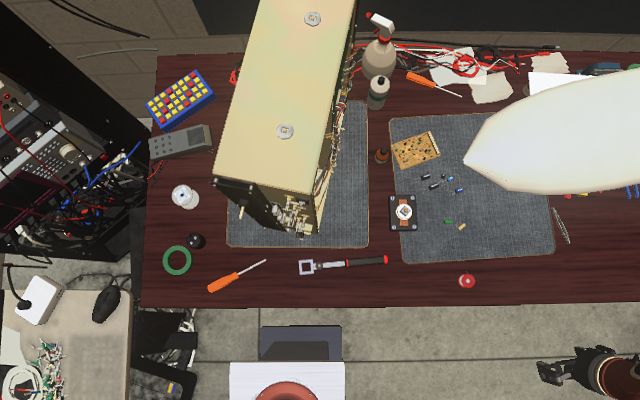

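View pics/scene0.png

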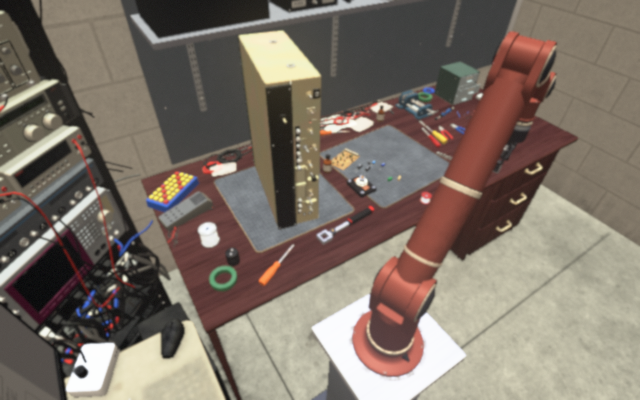

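The top view shows the wrench's hole at about (307,267), its handle running right to (387,260), and the nut at about (404,212). A tall instrument stands to the left of the nut. Next I'll compute positions and enlarge a crop.

Run:
```python
from h import *
im=cv2.imread('pics/top0.png'); c=im[180:290,290:420]; cv2.imwrite('pics/c1.png',cv2.resize(c,None,fx=5.4,fy=5.4,interpolation=cv2.INTER_CUBIC))
p=load('pics/top0.npy')
for n,u,v,z in [('hole',307,267,.016),('end',387,260,.024),('nut',404,212,.055),('inst',310,232,0.0),('cap_inst',215,180,.3),('red',467,281,.03),('flux',381,156,.04)]: print(n,ray(p,u,v,z).round(3))
```

```text
hole [ 0.411 -0.059  0.016]
end [ 0.428 -0.283  0.024]
nut [ 0.558 -0.33   0.055]
inst [ 0.512 -0.068  0.   ]
cap_inst [0.594 0.13  0.3  ]
red [ 0.367 -0.502  0.03 ]
flux [ 0.725 -0.275  0.04 ]
```

View pics/c1.png

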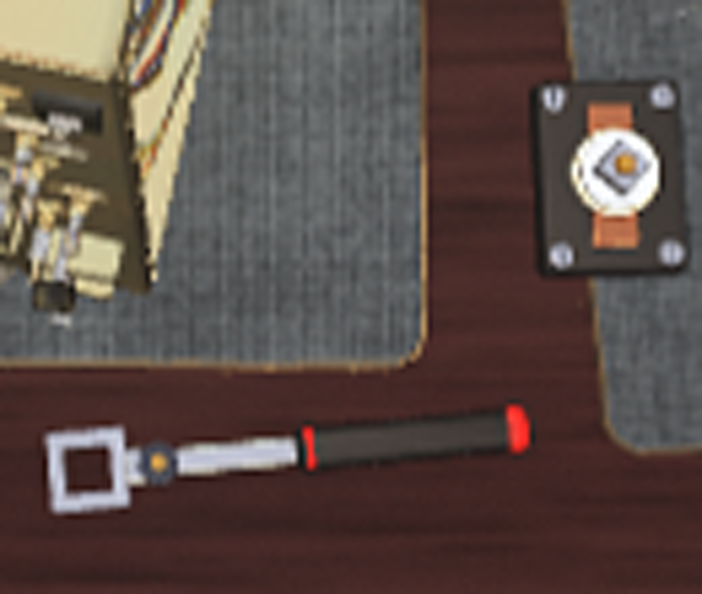

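The crop shows the wrench straight, with its hole at about (306,267) and its grip point at about (359,262). The nut is a diamond, turned by about 45°. I'll go above the grip first.

Run:
```python
from h import *
p=load('pics/top0.npy')
h=ray(p,306.3,267,.016); g=ray(p,358.7,261.85,.024); print(h,g,np.linalg.norm(h-g)); d=h-g; y=np.arctan2(d[1],d[0]); print(y)
g=h[:2]-0.145*d[:2]/np.hypot(*d[:2]);print(g)
print(rel([g[0],g[1],.2],[np.pi,0,y]))
```

```text
[ 0.41110433 -0.0571703   0.016     ] [ 0.42367774 -0.20394965  0.024     ] 0.14753395282183498
1.6562496943131364
[ 0.42348    -0.20164121]
(array([ 342.2, -328.4,   31. ]), array([ -0.11,  -0.09, -77.2 ]))
```

apply_moves(moves=[[40, -35, 5, 0, 0, -8, 1], [80, -75, 8, 0, 0, -16, 1], [120, -113, 12, 0, 0, -24, 1], [160, -152, 15, 0, 0, -32, 1], [200, -190, 20, 0, 0, -40, 1], [240, -230, 20, 0, 0, -48, 1], [280, -270, 20, 0, 0, -56, 1], [320, -305, 20, 0, 0, -64, 1], [342, -328, 20, 0, 0, -72, 1], [342, -328, 20, -0.1, -0.1, -77.2, 1], [342, -328, 20, -0.1, -0.1, -77.2, 1], [342, -328, 20, -0.1, -0.1, -77.2, 1]])

```text
t: 1.3
tool_pos: [0.4233, -0.2029, 0.211]
orientation: [-3.141, 0.002, 1.656]
wrist_force: [-0.9, -0.5, -1.2]
gripper_width: 0.0853
grip_force: 0.0
```

Run:
```python
from h import *
im,p=snap('wrist','pics/w1.png'); s=observe(); print(s['t'],s['tool_pos'],s['orientation'],s['wrist_force'],s['q']); print(p)
for X in [(.4111,-.0572,.016),(.4235,-.2016,.024),(.558,-.33,.055)]: print(proj(p,X))
```

```text
1.35 [ 0.42286986 -0.20388426  0.21097371] [-3.14044076e+00  2.63472625e-03  1.65386194e+00] [-0.01174425 -0.92203871  0.37664013] [ 0.71609146  0.3916238  -0.43346614  1.94491544  0.21888201  0.85015567
  0.24917839]
{'fx': 346.70775100129373, 'fy': 346.70775100129373, 'cx': 325.5711696393741, 'cy': 205.67869561195786, 'k1': -0.0660113070822439, 'pose': array([[ 9.96356261e-01,  8.22879144e-02,  2.24254204e-02,
         4.17043780e-01],
       [ 8.52889225e-02, -9.61282510e-01, -2.62033845e-01,
        -1.36331363e-01],
       [-5.05411229e-06,  2.62991702e-01, -9.64798095e-01,
         3.53001527e-01],
       [ 0.00000000e+00,  0.00000000e+00,  0.00000000e+00,
         1.00000000e+00]])}
[326.4969789   21.11646135]
[326.46976549 181.59804811]
[449.30638097 324.89189989]
```

View pics/w1.png

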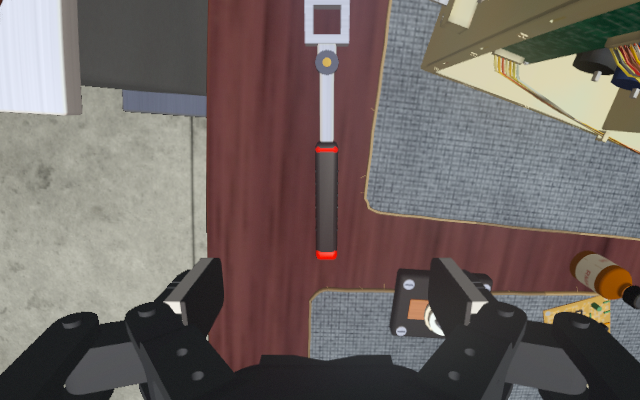

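The wrist view shows the wrench vertical at column 327, with the hole at (327,21) and the ring ends at rows 150 and 255. That matches the estimate, so I'll descend and grip.

apply_moves(moves=[[0, 0, 50, 0, 0, 0, 1], [0, 0, 100, 0, 0, 0, 0.8], [0, 0, 140, 0, 0, 0, 0.7], [0, 0, 175, 0, 0, 0, 0.6], [0, 0, 195, 0, 0, 0, 0.6], [0, 0, 205, 0, 0, 0, 0.6], [0, 0, 205, 0, 0, 0, 0.6], [0, 0, 205, 0, 0, 0, 0], [0, 0, 205, 0, 0, 0, 0], [0, 0, 205, 0, 0, 0, 0], [0, 0, 205, 0, 0, 0, 0], [0, 0, 205, 0, 0, 0, 0], [0, 0, 205, 0, 0, 0, 0], [0, 0, 205, 0, 0, 0, 0]])

```text
t: 2.75
tool_pos: [0.4244, -0.204, 0.0077]
orientation: [3.139, 0.004, 1.656]
wrist_force: [-0.1, -0.8, 7.0]
gripper_width: 0.0206
grip_force: 61.4
```

apply_moves(moves=[[0, 0, -20, 0, 0, 0, 0], [0, 0, -50, 0, 0, 0, 0], [0, 0, -85, 0, 0, 0, 0], [0, 0, -125, 0, 0, 7, 0], [-25, 3, -125, 0, 0, 14, 0], [-50, 6, -125, 0, 0, 21, 0], [-75, 9, -125, 0, 0, 28, 0], [-100, 12, -125, 0, 0, 35, 0], [-125, 15, -125, 0, 0, 42, 0], [-150, 16, -125, 0, 0, 49.9, 0], [-150, 16, -125, 0, 0, 49.9, 0], [-150, 16, -125, 0, 0, 49.9, 0], [-150, 16, -125, 0, 0, 49.9, 0]])

```text
t: 4.05
tool_pos: [0.4521, -0.3494, 0.1313]
orientation: [-3.141, 0.001, 0.787]
wrist_force: [0.8, 0.6, -3.6]
gripper_width: 0.0203
grip_force: 60.3
```

Run:
```python
from h import *
im,p=snap('wrist','pics/w2.png'); P=[observe() for _ in range(1)]; s=P[0]; print(s['t'],s['tool_pos'],s['orientation'],s['wrist_force'],s['ft_torque'])
for X in [(.558,-.33,.0545)]: print(proj(p,X))
```

```text
4.1 [ 0.45228151 -0.34935363  0.13144474] [3.14149093e+00 4.93098632e-04 7.87668099e-01] [ 0.10388427 -0.3499908  -2.55219187] [-0.05843115  0.06228574  0.0450263 ]
[428.90060516  74.53966759]
```

View pics/w2.png

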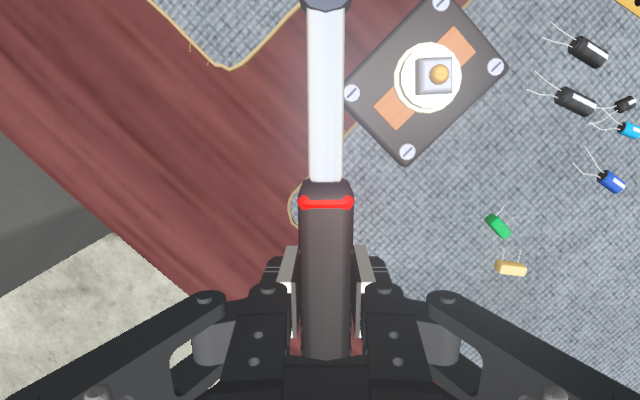

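The wrench's head is out of frame. The handle is centred at column 326, and the nut at about (435,76) is nearly square to the image. I'll enlarge the nut with a model overlay.

```bash
cat > fit.py <<'E'
from h import *
def draw(src,x,y,a,box,out,k=7):
    im=cv2.imread(src); p=load(src[:-4]+'.npy'); u0,v0,u1,v1=box
    c=cv2.resize(im[v0:v1,u0:u1],None,fx=k,fy=k,interpolation=cv2.INTER_CUBIC)
    def pl(pts,col): 
        q=np.array([(proj(p,P)-[u0,v0]+.5)*k for P in pts]); cv2.polylines(c,[np.int32(q.round())],True,col,1)
    t=np.linspace(0,2*np.pi,40)
    pl([(x+.02*np.cos(i),y+.02*np.sin(i),.04) for i in t],(0,0,255))
    pl([(x+.006*np.cos(i),y+.006*np.sin(i),.0605) for i in t],(255,0,255))
    for h,z,col in((.011,.0405,(0,255,0)),(.011,.0475,(255,255,0)),(.0075,.0545,(255,0,0))):
        pl([(x+h*1.41421*np.cos(a+np.pi/4+i*np.pi/2),y+h*1.41421*np.sin(a+np.pi/4+i*np.pi/2),z) for i in range(4)],col)
    cv2.imwrite(out,c)
E
python3 - <<'E'
from fit import *
p=load('pics/w2.npy'); s=ray(p,439,74.5,.0605); print(s, ray(p,428,78,.04))
draw('pics/w2.png',s[0],s[1],.787,(385,35,475,115),'pics/f2.png')
E
```

```text
[ 0.56068018 -0.33338118  0.0605    ] [ 0.56015052 -0.3330425   0.04      ]
```

View pics/f2.png

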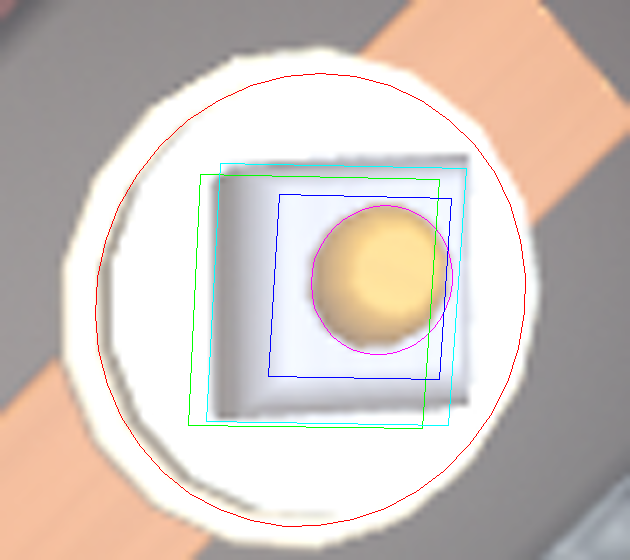

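The model fits to about 1 px, and the nut is turned about 4° further counter-clockwise, so its yaw is about 0.86. Next I'll get the hole relative to the tool from w1.

Run:
```python
from h import *
im=cv2.imread('pics/w1.png',0); p=load('pics/w1.npy')
b=(im[0:48,295:360]>140).astype(np.uint8)
n,l,st,ce=cv2.connectedComponentsWithStats(1-b); 
for i in range(n): print(st[i],ce[i]+[295,0])
print(im[20,295:360]); print(im[0:48,320])
```

```text
[   9    0   46   48 1261] [326.42347343  24.12291832]
[  0   0  23  48 500] [300.358  26.262]
[ 41   0  24  48 551] [353.13067151  26.07622505]
[ 18   5  28  29 808] [326.56683168  19.06188119]
[ 72  72  73  75  74  73  73  74  75 143 190 201 201 202 201 201 202 189
 135  81  78  77  77  78  77  79  79  78  77  76  77  75  74  76  76  77
  78  78  79  78  79  78  77  78  80 120 185 200 200 199 199 201 200 191
 152  84  85  87  88  88  87  85  84  84  84]
[203 200 199 201 181  98 100 101  99  89  77  78  78  77  77  78  78  78
  78  76  79  77  78  78  78  77  78  76  78  77  76  78  78  78 172 204
 205 206 208 208 206 205 199 180 204 206 206 206]
```

Run:
```python
from h import *
p=load('pics/w1.npy')
a=ray(p,326.7,4.3,.016);b=ray(p,326.7,33.7,.016);print(np.linalg.norm(a-b)); h=(a+b)/2
# w1 tool pose by FK of pose relation: use camera->tool from w1/w2
r1=ray(p,326.5,149,.024); r2=ray(p,326.5,255,.024); print(h,r1,r2,np.linalg.norm(r1-r2))
d=h-r2; print('wrench yaw',np.arctan2(d[1],d[0]))
# grip-time TCP (mean of readings): x .4240,y -.2035,yaw 1.656
for tcp,yaw in (((.4238,-.2035),1.656),):
    c,s=np.cos(yaw),np.sin(yaw); e=h[:2]-tcp; print('hole in tool',e@[c,s],e@[s,-c])
```

```text
0.02470508914616218
[ 0.41113415 -0.05547883  0.016     ] [ 0.42083803 -0.17040406  0.024     ] [ 0.4301068  -0.27779581  0.024     ] 0.1077909959689632
wrench yaw 1.6559305779292284
hole in tool 0.14856207301349383 -2.320794053778559e-05
```

Run:
```python
from h import *
print(rel([.4644,-.4452,.085],[np.pi,0,.86]))
```

```text
(array([-59.4,  76.2,  46.5]), array([ 0.  ,  0.03, -4.14]))
```

apply_moves(moves=[[-15, 19, 0, 0, 0, -1, 0], [-30, 38, 0, 0, 0, -2, 0], [-45, 57, 10, 0, 0, -3, 0], [-59, 76, 25, 0, 0, -4.1, 0], [-59.4, 76.2, 46, 0, 0, -4.1, 0], [-59.4, 76.2, 46, 0, 0, -4.1, 0], [-59.4, 76.2, 46, 0, 0, -4.1, 0]])

```text
t: 4.8
tool_pos: [0.4646, -0.4453, 0.0857]
orientation: [-3.141, 0.0, 0.859]
wrist_force: [1.4, 0.3, -3.0]
gripper_width: 0.0207
grip_force: 60.2
```

Run:
```python
from h import *
s=observe(); print(s['t'],s['tool_pos'],s['orientation'],s['wrist_force'])
A=[]
for n,b in(('top',(365,190,430,260)),('scene',(320,150,400,220)),('wrist',None)):
    im,p=snap(n,f'pics/{n}3.png')
    if b: A.append(cv2.resize(im[b[1]:b[3],b[0]:b[2]],(390,400),interpolation=cv2.INTER_CUBIC))
cv2.imwrite('pics/m3.png',np.hstack(A))
```

```text
4.8 [ 0.46459647 -0.44528482  0.08567112] [-3.14140344e+00  5.89063453e-05  8.58738921e-01] [ 1.41012633  0.34976639 -2.98105398]
```

View pics/m3.png

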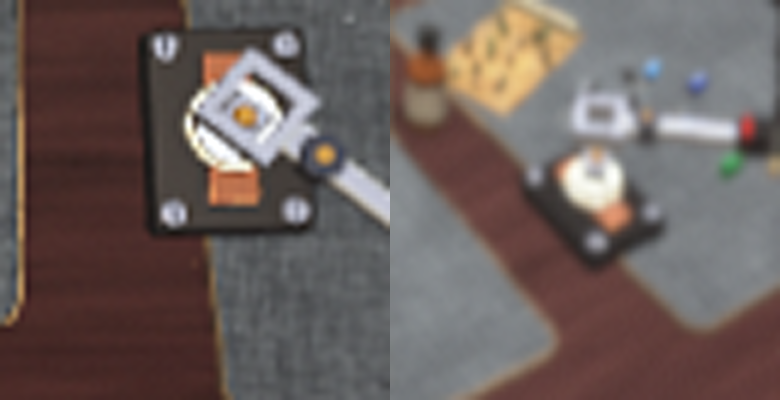

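In the top crop the head's centre is at about (263,107) and the stud at about (245,115). I'll compare these with predictions.

```bash
python3 - <<'E'
from h import *
p=load('pics/top3.npy')
f=lambda X:((proj(p,X)-[365,190]+.5)*[6,400/70]).round(1)
x,y=.561,-.333
print('stud',f((x,y,.0605)),'hole',f((x,y,.0955)),f((x,y,.0925)),f((x+.003,y,.0955)))
a=.86
print('head corners',[f((x+.0283*np.cos(a+k),y+.0283*np.sin(a+k),.0955)) for k in np.pi/4+np.pi/2*np.arange(4)])
print('pivot',f((x-.037*np.cos(a),y-.037*np.sin(a),.0955)))
E
python3 - <<'E'
import cv2
im=cv2.imread('pics/top3.png')[195:225,390:425]
cv2.imwrite('pics/z3.png',cv2.resize(im,None,fx=18,fy=18,interpolation=cv2.INTER_CUBIC))
E
```

```text
stud [244.6 120.6] hole [260.3 108. ] [259.  109.1] [260.  101.7]
head corners [array([197.3, 113.2]), array([268.2, 167.7]), array([323.3, 102.8]), array([252.5,  48.9])]
pivot [326.  158.3]
```

View pics/z3.png

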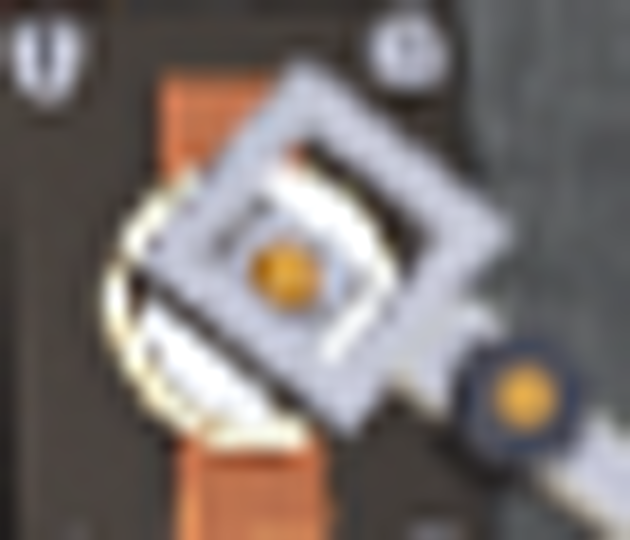

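Observed head minus stud is (2.3,-1.3) px against a predicted (2.6,-2.2), so I'll shift about 1.2 mm in +x, then descend in steps while watching the force.

apply_moves(moves=[[0.5, 1.1, 5, 0, 0, 0, 0], [0.5, 1.1, 12, 0, 0, 0, 0], [0.5, 1.1, 18, 0, 0, 0, 0], [0.5, 1.1, 23, 0, 0, 0, 0], [0.5, 1.1, 27, 0, 0, 0, 0], [0.5, 1.1, 29, 0, 0, 0, 0], [0.5, 1.1, 29, 0, 0, 0, 0]])

```text
t: 5.65
tool_pos: [0.4653, -0.4473, 0.0564]
orientation: [3.141, 0.001, 0.857]
wrist_force: [-0.5, 0.1, -2.9]
gripper_width: 0.0206
grip_force: 60.3
```

apply_moves(moves=[[0, 0, 1.5, 0, 0, 0, 0], [0, 0, 3, 0, 0, 0, 0], [0, 0, 4.5, 0, 0, 0, 0], [0, 0, 5, 0, 0, 0, 0], [0, 0, 5, 0, 0, 0, 0]])

```text
t: 6.15
tool_pos: [0.4655, -0.4474, 0.0518]
orientation: [3.14, 0.001, 0.857]
wrist_force: [0.2, 0.6, -3.3]
gripper_width: 0.0206
grip_force: 60.3
```

apply_moves(moves=[[0, 0, 1, 0, 0, 0, 0], [0, 0, 2, 0, 0, 0, 0], [0, 0, 3, 0, 0, 0, 0], [0, 0, 3, 0, 0, 0, 0]])

```text
t: 6.55
tool_pos: [0.4654, -0.4474, 0.0487]
orientation: [3.14, 0.001, 0.857]
wrist_force: [-0.9, 0.7, -3.4]
gripper_width: 0.0206
grip_force: 60.3
```

apply_moves(moves=[[0, 0, 0.7, 0, 0, 0, 0], [0, 0, 1.4, 0, 0, 0, 0], [0, 0, 1.4, 0, 0, 0, 0]])

```text
t: 6.85
tool_pos: [0.4656, -0.4476, 0.0476]
orientation: [3.14, 0.001, 0.857]
wrist_force: [0.4, 0.3, -1.7]
gripper_width: 0.0205
grip_force: 60.4
```

apply_moves(moves=[[0, 0, 0.4, 0, 0, 0, 0], [0, 0, 0.8, 0, 0, 0, 0], [0, 0, 0.8, 0, 0, 0, 0]])

```text
t: 7.15
tool_pos: [0.4655, -0.4476, 0.0469]
orientation: [3.14, 0.001, 0.857]
wrist_force: [-0.4, 1.2, -0.6]
gripper_width: 0.0203
grip_force: 60.5
```

Seated with about 2.7 N of contact. Now I'll turn clockwise about the nut (L = 148 mm).

apply_moves(moves=[[0.1, -5.2, 0, 0, 0, 2, 0], [0.4, -10.3, 0, 0, 0, 4, 0], [0.8, -15.5, 0, 0, 0, 6, 0], [1.4, -20.6, 0, 0, 0, 8, 0], [2.2, -25.7, 0, 0, 0, 10, 0], [3.2, -30.8, 0, 0, 0, 12, 0], [3.2, -30.8, 0, 0, 0, 12, 0]])

```text
t: 7.85
tool_pos: [0.4444, -0.4242, 0.0468]
orientation: [3.14, 0.001, 0.647]
wrist_force: [0.4, -0.5, -0.9]
gripper_width: 0.0203
grip_force: 60.6
```

```bash
cat > f.py <<'E'
from h import *
s=observe(); y=s['orientation'][2]; F=s['wrist_force']; p=s['tool_pos']
c,n=np.cos(y),np.sin(y)
print('t',s['t'],'F ax %.2f lat %.2f z %.2f'%(F[0]*c+F[1]*n,F[0]*n-F[1]*c,F[2]),'tq',s['ft_torque'].round(2),'yaw %.3f'%y,'polar %.3f'%np.arctan2(-.333-p[1],.561-p[0]),p.round(4))
E
python3 f.py
```

```text
t 7.85 F ax 0.02 lat 0.68 z -0.88 tq [ 0.19 -0.17  0.07] yaw 0.647 polar 0.664 [ 0.4444 -0.4242  0.0468]
```

apply_moves(moves=[[0.1, -5.2, 0, 0, 0, 2, 0], [0.4, -10.3, 0, 0, 0, 4, 0], [0.8, -15.5, 0, 0, 0, 6, 0], [0.8, -15.5, 0, 0, 0, 6, 0]])

```text
t: 8.25
tool_pos: [0.4357, -0.4113, 0.0467]
orientation: [3.139, 0.0, 0.541]
wrist_force: [0.9, 0.4, -0.6]
gripper_width: 0.0203
grip_force: 60.6
```

```bash
python3 f.py
```

```text
t 8.25 F ax 0.95 lat 0.16 z -0.62 tq [ 0.3  -0.28  0.1 ] yaw 0.541 polar 0.559 [ 0.4357 -0.4113  0.0467]
```

apply_moves(moves=[[0.1, -5.2, 0, 0, 0, 2, 0], [0.2, -7.7, 0, 0, 0, 3, 0], [0.2, -7.7, 0, 0, 0, 3, 0]])

```text
t: 8.55
tool_pos: [0.4319, -0.4049, 0.0466]
orientation: [3.14, 0.0, 0.49]
wrist_force: [0.1, 0.7, -0.3]
gripper_width: 0.0207
grip_force: 60.6
```

```bash
python3 f.py
```

```text
t 8.55 F ax 0.46 lat -0.58 z -0.33 tq [ 0.37 -0.31  0.15] yaw 0.490 polar 0.508 [ 0.4319 -0.4049  0.0466]
```

apply_moves(moves=[[0.1, -5.2, -0.1, 0, 0, 2, 0], [0.4, -10.3, -0.1, 0, 0, 4, 0], [0.4, -10.3, -0.1, 0, 0, 4, 0]])

```text
t: 8.85
tool_pos: [0.4273, -0.3954, 0.0467]
orientation: [3.14, 0.0, 0.419]
wrist_force: [1.1, 1.6, -0.4]
gripper_width: 0.0204
grip_force: 60.6
```

```bash
python3 f.py
```

```text
t 8.85 F ax 1.67 lat -1.06 z -0.40 tq [ 0.37 -0.37  0.16] yaw 0.419 polar 0.437 [ 0.4273 -0.3954  0.0467]
```

apply_moves(moves=[[0.1, -5.2, -0.1, 0, 0, 2, 0], [0.4, -10.3, -0.1, 0, 0, 4, 0], [0.4, -10.3, -0.1, 0, 0, 4, 0]])

```text
t: 9.15
tool_pos: [0.4234, -0.3859, 0.0468]
orientation: [3.14, 0.0, 0.349]
wrist_force: [1.3, 1.5, -0.7]
gripper_width: 0.0205
grip_force: 60.6
```

```bash
python3 f.py
```

```text
t 9.15 F ax 1.69 lat -0.94 z -0.72 tq [ 0.41 -0.35  0.16] yaw 0.349 polar 0.367 [ 0.4234 -0.3859  0.0468]
```

apply_moves(moves=[[0.1, -5.2, 0, 0, 0, 2, 0], [0.4, -10.3, 0, 0, 0, 4, 0], [0.4, -10.3, 0, 0, 0, 4, 0]])

```text
t: 9.45
tool_pos: [0.4202, -0.3761, 0.0468]
orientation: [3.14, 0.0, 0.28]
wrist_force: [0.8, 1.1, -1.1]
gripper_width: 0.0209
grip_force: 60.6
```

```bash
python3 f.py
```

```text
t 9.45 F ax 1.11 lat -0.81 z -1.10 tq [ 0.43 -0.36  0.31] yaw 0.280 polar 0.297 [ 0.4202 -0.3761  0.0468]
```

apply_moves(moves=[[0.1, -5.2, 0, 0, 0, 2, 0], [0.4, -10.3, 0, 0, 0, 4, 0], [0.4, -10.3, 0, 0, 0, 4, 0]])

```text
t: 9.75
tool_pos: [0.4176, -0.3661, 0.0467]
orientation: [3.14, 0.0, 0.21]
wrist_force: [0.6, 1.2, -1.3]
gripper_width: 0.0202
grip_force: 60.6
```

```bash
python3 f.py
```

```text
t 9.75 F ax 0.87 lat -1.03 z -1.34 tq [ 0.47 -0.31  0.27] yaw 0.210 polar 0.227 [ 0.4176 -0.3661  0.0467]
```

apply_moves(moves=[[0.1, -5.2, 0, 0, 0, 2, 0], [0.2, -7.7, 0, 0, 0, 3, 0], [0.2, -7.7, 0, 0, 0, 3, 0]])

```text
t: 10.05
tool_pos: [0.4162, -0.3588, 0.0467]
orientation: [3.14, 0.0, 0.158]
wrist_force: [0.0, 1.3, -1.1]
gripper_width: 0.0206
grip_force: 60.6
```

```bash
echo "print('T %.2f'%(s['ft_torque'][2]+.148*(F[0]*n-F[1]*c)))">>f.py; python3 f.py
```

```text
t 10.05 F ax 0.25 lat -1.26 z -1.05 tq [ 0.46 -0.17  0.39] yaw 0.158 polar 0.176 [ 0.4162 -0.3588  0.0467]
T 0.20
```

apply_moves(moves=[[0.1, -5.2, 0, 0, 0, 2, 0], [0.2, -7.7, 0, 0, 0, 3, 0], [0.2, -7.7, 0, 0, 0, 3, 0]])

```text
t: 10.35
tool_pos: [0.4152, -0.3511, 0.0466]
orientation: [3.14, 0.0, 0.106]
wrist_force: [-0.8, 1.7, -0.8]
gripper_width: 0.0208
grip_force: 60.6
```

```bash
python3 f.py
```

```text
t 10.35 F ax -0.59 lat -1.79 z -0.84 tq [ 0.55 -0.15  0.37] yaw 0.106 polar 0.124 [ 0.4152 -0.3511  0.0466]
T 0.11
```

apply_moves(moves=[[0.1, -5.2, 0, 0, 0, 2, 0], [0.2, -7.7, 0, 0, 0, 3, 0], [0.2, -7.7, 0, 0, 0, 3, 0]])

```text
t: 10.65
tool_pos: [0.4145, -0.3434, 0.0466]
orientation: [3.14, 0.0, 0.053]
wrist_force: [-1.3, 1.5, -0.1]
gripper_width: 0.0207
grip_force: 60.7
```

```bash
python3 f.py
```

```text
t 10.65 F ax -1.18 lat -1.59 z -0.15 tq [ 0.54 -0.05  0.4 ] yaw 0.053 polar 0.071 [ 0.4145 -0.3434  0.0466]
T 0.16
```

apply_moves(moves=[[0.1, -5.2, 0, 0, 0, 2, 0], [0.2, -7.7, 0, 0, 0, 3, 0], [0.2, -7.7, 0, 0, 0, 3, 0]])

```text
t: 10.95
tool_pos: [0.4143, -0.3359, 0.0466]
orientation: [3.139, 0.0, 0.001]
wrist_force: [-1.1, 2.1, -0.2]
gripper_width: 0.0205
grip_force: 60.7
```

```bash
python3 f.py
```

```text
t 10.95 F ax -1.14 lat -2.11 z -0.18 tq [0.41 0.13 0.58] yaw 0.001 polar 0.020 [ 0.4143 -0.3359  0.0466]
T 0.27
```

apply_moves(moves=[[0.1, -5.2, 0, 0, 0, 2, 0], [0.2, -7.7, 0, 0, 0, 3, 0], [0.2, -7.7, 0, 0, 0, 3, 0]])

```text
t: 11.25
tool_pos: [0.4144, -0.3285, 0.0466]
orientation: [3.139, -0.0, -0.051]
wrist_force: [-2.2, -0.3, -0.8]
gripper_width: 0.0206
grip_force: 60.8
```

```bash
python3 f.py
```

```text
t 11.25 F ax -2.14 lat 0.39 z -0.79 tq [0.11 0.25 0.74] yaw -0.051 polar -0.030 [ 0.4144 -0.3285  0.0466]
T 0.80
```

The nut has come up solid (moment at the axis jumped to 0.8 N·m). I'll bend the handle about the pivot (111 mm ahead) by 10°.

apply_moves(moves=[[0.1, -3.9, 0, 0, 0, 2, 0], [0.3, -7.7, 0, 0, 0, 4, 0], [0.6, -11.6, 0, 0, 0, 6, 0], [1.1, -15.4, 0, 0, 0, 8, 0], [1.7, -19.3, 0, 0, 0, 10, 0], [1.7, -19.3, 0, 0, 0, 10, 0]])

```text
t: 11.85
tool_pos: [0.417, -0.3087, 0.0465]
orientation: [3.14, 0.0, -0.226]
wrist_force: [-4.7, 0.2, -0.4]
gripper_width: 0.0206
grip_force: 60.9
```

```bash
python3 f.py
python3 - <<'E'
from h import *
A=[]
for n,b in(('top',(380,185,435,245)),('wrist',None)):
    im,p=snap(n,f'pics/{n}4.png')
    A.append(cv2.resize(im[b[1]:b[3],b[0]:b[2]],(400,436),interpolation=cv2.INTER_CUBIC) if b else cv2.resize(im[0:200,220:400],(392,436)))
cv2.imwrite('pics/m4.png',np.hstack(A))
E
```

```text
t 11.85 F ax -4.64 lat 0.87 z -0.43 tq [0.12 0.65 0.8 ] yaw -0.226 polar -0.167 [ 0.417  -0.3087  0.0465]
T 0.92
```

View pics/m4.png

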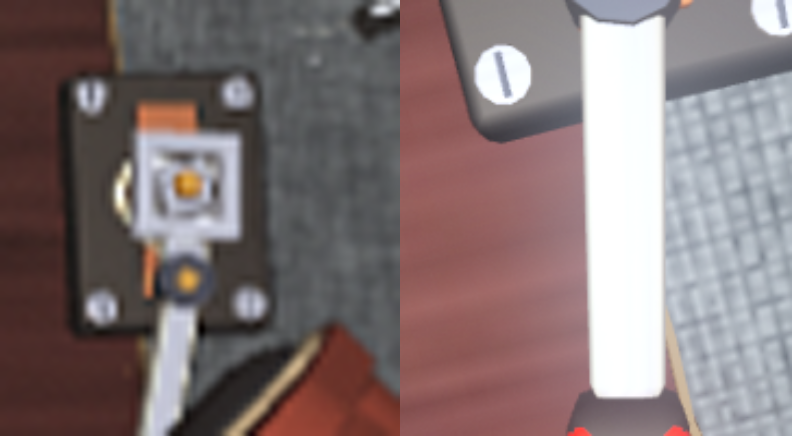

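The kink is clear: the head is at about 0 to -2° and the handle at about -11 to -13°. I'll add 2° for margin, then unwind along the same path.

apply_moves(moves=[[-0.2, -3.9, 0, 0, 0, 2, 0], [-0.2, -3.9, 0, 0, 0, 2, 0]])

```text
t: 12.15
tool_pos: [0.4179, -0.3049, 0.0464]
orientation: [3.14, -0.0, -0.261]
wrist_force: [-3.9, 0.8, 0.0]
gripper_width: 0.0209
grip_force: 61.0
```

```bash
python3 f.py
```

```text
t 12.15 F ax -4.01 lat 0.20 z 0.03 tq [0.19 0.7  0.79] yaw -0.261 polar -0.194 [ 0.4179 -0.3049  0.0464]
T 0.82
```

apply_moves(moves=[[0.0, 5.8, 0, 0, 0, -3, 0], [0.3, 11.6, 0, 0, 0, -6, 0], [1.1, 17.4, 0, 0, 0, -9, 0], [2.2, 23.1, 0, 0, 0, -12, 0], [2.2, 23.1, 0, 0, 0, -12, 0]])

```text
t: 12.65
tool_pos: [0.4145, -0.3286, 0.0466]
orientation: [3.14, -0.001, -0.052]
wrist_force: [-3.1, 1.0, -1.3]
gripper_width: 0.0206
grip_force: 60.8
```

```bash
python3 f.py
```

```text
t 12.65 F ax -3.15 lat -0.85 z -1.30 tq [0.15 0.49 0.74] yaw -0.052 polar -0.030 [ 0.4145 -0.3286  0.0466]
T 0.62
```

apply_moves(moves=[[0.1, 5.2, 0, 0, 0, -2, 0], [0.4, 10.3, 0, 0, 0, -4, 0], [0.8, 15.5, 0, 0, 0, -6, 0], [0.8, 15.5, 0, 0, 0, -6, 0]])

```text
t: 13.05
tool_pos: [0.4148, -0.344, 0.0466]
orientation: [3.14, -0.001, 0.055]
wrist_force: [-2.3, 2.6, -0.2]
gripper_width: 0.0208
grip_force: 60.6
```

```bash
python3 f.py
```

```text
t 13.05 F ax -2.15 lat -2.72 z -0.16 tq [0.48 0.24 0.42] yaw 0.055 polar 0.075 [ 0.4148 -0.344   0.0466]
T 0.02
```

apply_moves(moves=[[-0.5, -1, 0, 0, 0, 0, 0], [-0.5, -1, -3, 0, 0, 0, 0], [-0.5, -1, -7, 0, 0, 0, 0], [-0.5, -1, -10, 0, 0, 0, 0]])

```text
t: 13.45
tool_pos: [0.4142, -0.3433, 0.0571]
orientation: [3.138, -0.001, 0.053]
wrist_force: [0.1, -0.9, -2.9]
gripper_width: 0.0206
grip_force: 60.3
```

```bash
python3 f.py
```

```text
t 13.45 F ax 0.07 lat 0.87 z -2.87 tq [-0.02  0.11  0.  ] yaw 0.053 polar 0.070 [ 0.4142 -0.3433  0.0571]
T 0.13
```

apply_moves(moves=[[0, 0, -35, 0, 0, 0, 0], [0, 0, -65, 0, 0, -6, 0], [0, 0, -65, 0, 0, -13, 0], [0, 0, -65, 0, 0, -20, 0], [0, 0, -65, 0, 0, -27, 0], [0, 0, -65, 0, 0, -34, 0], [0, 0, -65, 0, 0, -41, 0], [0, 0, -65, 0, 0, -48, 0], [0, 0, -65, 0, 0, -55, 0], [0, 0, -65, 0, 0, -62, 0], [0, 0, -65, 0, 0, -69, 0], [0, 0, -65, 0, 0, -76, 0], [0, 0, -65, 0, 0, -83, 0], [0, 0, -65, 0, 0, -91, 0], [0, 0, -65, 0, 0, -91, 0], [0, 0, -65, 0, 0, -91, 0]])

```text
t: 15.05
tool_pos: [0.4136, -0.3434, 0.1218]
orientation: [3.141, 0.003, 1.638]
wrist_force: [-0.6, -0.2, -3.0]
gripper_width: 0.0204
grip_force: 60.3
```

```bash
python3 f.py; python3 -c "
from h import *
print(rel([.4240,-.203,.0075],[np.pi,0,1.656]))"
```

```text
t 15.05 F ax -0.19 lat -0.63 z -2.98 tq [-0.11 -0.01 -0.02] yaw 1.638 polar 0.071 [ 0.4136 -0.3434  0.1218]
T -0.12
(array([139.8,  19.7, 113.9]), array([ 0.05,  0.18, -1.05]))
```

apply_moves(moves=[[30, 5, 0, 0, 0, -0.5, 0], [65, 10, 0, 0, 0, -1, 0], [100, 15, 0, 0, 0, -1, 0], [130, 19, 10, 0, 0, -1, 0], [140, 20, 35, 0, 0, -1, 0], [140, 20, 65, 0, 0, -1, 0], [140, 20, 90, 0, 0, -1, 0], [140, 20, 103, 0, 0, -1, 0], [140, 20, 108, 0, 0, -1, 0], [140, 20, 111, 0, 0, -1, 0], [140, 20, 111, 0, 0, -1, 0]])

```text
t: 16.15
tool_pos: [0.4243, -0.2021, 0.0107]
orientation: [3.14, 0.003, 1.659]
wrist_force: [-0.1, 0.1, -2.8]
gripper_width: 0.0205
grip_force: 60.2
```

```bash
python3 f.py
```

```text
t 16.15 F ax 0.12 lat -0.10 z -2.85 tq [-0.08 -0.01  0.01] yaw 1.659 polar -0.764 [ 0.4243 -0.2021  0.0107]
T -0.00
```

apply_moves(moves=[[0, 0, 1.5, 0, 0, 0, 0], [0, 0, 3, 0, 0, 0, 0], [0, 0, 3.7, 0, 0, 0, 0], [0, 0, 3.7, 0, 0, 0, 0]])

```text
t: 16.55
tool_pos: [0.4242, -0.2022, 0.0077]
orientation: [3.14, 0.003, 1.659]
wrist_force: [-0.9, -0.0, 6.2]
gripper_width: 0.0203
grip_force: 61.3
```

apply_moves(moves=[[0, 0, -0.5, 0, 0, 0, 0], [0, 0, -0.5, 0, 0, 0, 0.45], [0, 0, -0.5, 0, 0, 0, 0.6], [0, 0, -0.5, 0, 0, 0, 0.6], [0, 0, -0.5, 0, 0, 0, 0.6], [0, 0, -0.5, 0, 0, 0, 0.6], [0, 0, -15, 0, 0, 0, 0.6], [0, 0, -45, 0, 0, 0, 0.6], [0, 0, -90, 0, 0, 0, 0.8], [0, 0, -135, 0, 0, 0, 1], [0, 0, -180, 0, 0, 0, 1], [0, 0, -205, 0, 0, 0, 1], [0, 0, -205, 0, 0, 0, 1], [0, 0, -205, 0, 0, 0, 1]])

```text
t: 17.95
tool_pos: [0.4232, -0.2014, 0.2115]
orientation: [3.142, 0.003, 1.659]
wrist_force: [0.2, -0.3, -0.7]
gripper_width: 0.0853
grip_force: 0.0
```

```bash
python3 f.py; python3 -c "
from h import *
im,p=snap('top','pics/top5.png'); im2,p=snap('wrist','pics/w5.png')
cv2.imwrite('pics/m5.png',np.vstack([cv2.resize(im[180:290,250:480],(640,306),interpolation=cv2.INTER_CUBIC),im2[:290]]))"
```

```text
t 17.95 F ax -0.35 lat 0.15 z -0.72 tq [-0.03  0.03  0.01] yaw 1.659 polar -0.762 [ 0.4232 -0.2014  0.2115]
T 0.03
```

View pics/m5.png

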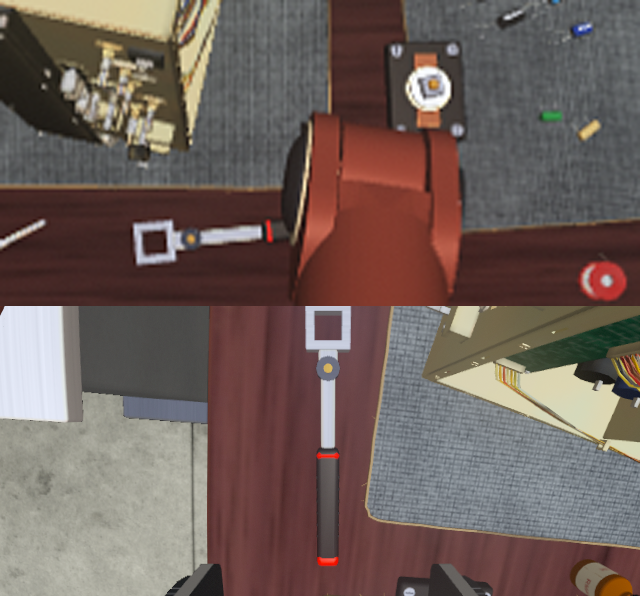

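The wrench lies straight and flat on the bare desk. The nut at about (432,87) in the top part has turned, the gripper is clear, and everything else is in place.

```bash
python3 -c "
from bench import *
print(hand_in())"
```

```text
the job is handed in; nothing more can be done
None
```

I turned the nut clockwise until it came up solid and the wrench clicked, with the handle bent an estimated 0.2 rad (short of the stop). The wrench now lies flat on the bare desk beside the terminal, released, and the job was handed in at about 18 s.

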